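Load the dish feeder in imaging order

TASK

Load the three small culture dishes into the dish feeder (white foot with four steel guide rods), one upon another and lying flat between the rods, so that they come out at the bottom in this order: first the one that stands straight on the bench, next the one on the grey flat case, last the one on the blue booklet. Keep the small dishes level throughout, leave the loose large dish where it stands, and let go of everything at the end.

Things in the scene. Friction and masses are not known exactly. Their poses are not given: they have to be found in the camera images.
- feeder: fixed feeder: white foot 104 mm across, floor 10 mm above bench, outlet tongue 70 mm wide to x = -62 mm. Four 6 mm rods, tops 67 mm up, at x = +-28, y = +-29 mm (front pair at y = +-41 below 26 mm): a well 74 mm across; fingers pass down along x or y between rods, gaps 50 mm. Two 4 mm high studs at x = -31, y = +-22 mm, 6 mm thick. Origin: bench level on the well's axis; z up, -x to the outlet
- dish_bench: small round clear lidded culture dish with pink medium, 60 mm across, 15 mm high (the lower 10 mm is 57 mm across); origin at the centre of its underside, z up; stands straight on the bench; goes lowest, on the feeder's floor. A tall fixed microscope stands close on the right (-y) of all these things: fingers that close roughly along world x keep a wide gripper clear of it
- dish_case: small round clear lidded culture dish with pink medium, 60 mm across, 15 mm high (the lower 10 mm is 57 mm across); origin at the centre of its underside, z up; at the start it lies on the grey flat case, underside 18 mm above the bench; goes second
- dish_booklet: small round clear lidded culture dish with pink medium, 60 mm across, 15 mm high (the lower 10 mm is 57 mm across); origin at the centre of its underside, z up; at the start it lies on the blue booklet, underside 10.5 mm above the bench; goes third, on top
- large_dish: large round clear lidded culture dish, 98 mm across and 20 mm high, loose on the bench just beyond the small ones; origin at the centre of its underside; stays where it is
- booklet: blue and white booklet of lens tissue, fixed, 75 x 100 x 11 mm (x, y, z); origin at the centre of its underside; carries a small dish
- flat_case: grey flat plastic case, fixed, 52 x 93 x 18 mm (x, y, z); origin at the centre of its underside; carries a small dish
Things that resemble listed ones, but are neither listed nor needed, are in the scene too. Leave any orange look-alike of the dish_booklet alone.

How it is judged:
By the outcome, as a careful person would: the job done as asked, in the order asked, and still so for the second after the job is handed in, with the robot touching nothing.
It also fails if it takes over 96 s, if anything falls off the work surface, if the arm or the gripper's body presses on something with over 40 N, if the wrist force passes 120 N, or if a joint passes its speed limit or range.

ROBOT

A 6-joint arm with a two-finger parallel gripper is mounted at the origin on a cart in front of the work surface, level with it; the furniture and walls round the work are solid. World frame = base frame: x ahead of the robot, y to its left, z up, the work surface at z = 0. Lengths are in m, angles in rad, forces in N, time in s.
With the tool pointing down it reaches from about 0.25 to 0.85 m from the base axis. Payload 12.5 kg.
Tool frame: the origin (TCP) lies at the very end of the fingers, on their centre line; the grasp point (between the pads) lies tcp_to_grasp behind it (tcp_to_grasp is the distance from the TCP to the grasp point, in m); z points along the fingers, y is the line along which they close (so a half turn about z gives the same grasp; the last joint's range is limited). The gripper opens to 93 mm and grips with 3 to 60 N. Pads are 15 mm wide; open, the fingers measure 128 mm over their backs; the gripper's body (75 mm by 188 mm) begins 65 mm behind the grasp point.
Start: joints at [-1.402, 0.351, 1.652, -0, 1.139, -0.085], TCP at [0.138, -0.532, 0.219] pointing down, gripper open.
Joint ranges: [-2.75, 2.75], [-0.79, 2.1], [0.01, 2.65], [-1.57, 4.71], [0.07, 3.14], [-2.87, 2.87]. Speed limits (rad/s): [2.22, 2.22, 2.79, 3.14, 3.14, 3.14].

INTERFACE

Orientations are given as a 3x3 rotation matrix whose columns are the frame's x, y, z axes.
In Python, from rig import * gives the robot as it stands.
- The arm moves only by the shell command python3 -m jog 'ROWS'. ROWS is JSON, a list of rows, each an object with "offset": the shift along the tool's x, y, z in m, a list of three; "twist": the turn about the tool's z in rad; "claw": the closure, from -1 (fully open) to 1 (shut). In form: [{"offset": [x, y, z], "twist": twist, "claw": claw}, ...]. A call has 1 to 12 rows; each row shifts and turns the commanded pose from where the row before left it, along the tool's axes as they then stand; what a row does not reach is not made up. A row lasts 1/12 s, in which the tool goes at most 41.7 mm and 7.16 degrees, less where a joint would pass 70% of its speed; a pose out of reach is approached as far as the arm can. A call is refused whole if a number of a shift passes 0.0417 or a number of a turn 0.125, either way. A call with a gripper value outside its range is refused whole. The fingers move at their own pace and stop on an object; the grip force is fixed at half the most. Time passes only in rows, so rows that do not move let the fingers close. It gives the time, the measured TCP pose, the force, the opening and the grip force at its end, in the units of the state.
- get_obs(): the state, without advancing time (a new reading comes with each control period).
- snapshot(name): name is "side" or "top" or "wrist"; returns a dict with "img" (480x640x3 uint8, blue, green, red), "range_z" (480x640 float32, m along the optical axis (not along the pixel's ray), 0 where there is no reading), "intrinsics" (3x3 intrinsics, pixels), "extrinsics" (4x4, takes a point from camera to world coordinates). Camera axes: x right, y down, z forward; pixel columns grow to the right and rows downward; lengths in m; the calibration is good to about 2 mm. A picture is of the moment at which its call begins.
- hand_in(): hands the job in; it is judged then, once.
The state is a dict: "time": time; "qpos": joint angles; "qvel": joint speeds; "tau": joint torques, N m; "tcp_pos": TCP position; "ee_rot": TCP orientation; "wrist_force": force on the tool from outside, world axes, zero at the start; "wrist_torque": the same for the moment, N m; "opening": opening from 0.0 (shut) to 1.0 (fully open); "gripper_force": force on a finger pad.
Only numpy, scipy, OpenCV 4.12 (cv2) and the standard library are available. Lean on these libraries where they do the work, as an engineer would, in place of code of your own. Each camera call takes 0.05 s, during which the arm holds its last target. There are 200 camera calls.

## Working session

There is one attempt and no reset: what is moved stays moved. The work goes in short steps, Python scripts to look and compute and a shell command to move; the robot and the scene stay as the last step left them, time stands still between calls to the robot, and variables do not carry over. Pictures are saved under pics/ and viewed, at most 17 in all, crops included, and the job is handed in when it is done.

```bash
mkdir -p pics; ls; python3 - <<'E'
from rig import *
import cv2,pickle
o=get_obs(); print({k:o[k] for k in o}); 
try: print(tcp_to_grasp)
except Exception as e: print(e)
for n in ("top","side"):
    s=snapshot(n); cv2.imwrite(f"pics/{n}0.png",s["img"]); pickle.dump(s,open(f"pics/{n}0.pkl","wb")); print(n,s["intrinsics"],s["extrinsics"])
E
```

```text
pics
{'time': 0.0, 'qpos': array([-1.40160689e+00,  3.51241508e-01,  1.65243415e+00,  1.97685586e-05,
        1.13910375e+00, -8.45956378e-02]), 'qvel': array([-0.00206728, -0.00040953, -0.0006443 ,  0.00034643, -0.00037575,
        0.00107939]), 'tau': array([ 1.27550684e-04, -4.97320497e+01, -2.85259223e+01,  6.98382268e-02,
        2.56206840e-02, -1.12873445e-04]), 'tcp_pos': array([ 0.13806083, -0.53202721,  0.21809472]), 'ee_rot': array([[ 9.67971131e-01,  2.51061459e-01, -1.82132171e-04],
       [ 2.51061497e-01, -9.67970428e-01,  1.17283867e-03],
       [ 1.18156032e-04, -1.18100035e-03, -9.99999296e-01]]), 'wrist_force': array([ 0.62896543,  0.47759096, -0.08383944]), 'wrist_torque': array([-0.03696374,  0.01713112,  0.00788719]), 'gripper_force': 0.0, 'opening': 1.0011228828607128}
0.0188
top [[489.21109263   0.         324.60907124]
 [  0.         489.21109263 245.13825155]
 [  0.           0.           1.        ]] [[-0.01443753 -0.997549    0.06846573  0.49611345]
 [-0.99972186  0.01567819  0.0176183   0.09614311]
 [-0.01864853 -0.06819233 -0.99749789  1.15584749]
 [ 0.          0.          0.          1.        ]]
side [[441.40928449   0.         316.76588315]
 [  0.         441.40928449 239.74107837]
 [  0.           0.           1.        ]] [[-9.97344985e-01 -3.02866224e-02  6.62246263e-02  5.13863405e-01]
 [-7.28188942e-02  4.22573886e-01 -9.03398428e-01  9.28943527e-01]
 [-6.23910599e-04 -9.05822296e-01 -4.23657384e-01  4.19393443e-01]
 [ 0.00000000e+00  0.00000000e+00  0.00000000e+00  1.00000000e+00]]
```

View pics/top0.png

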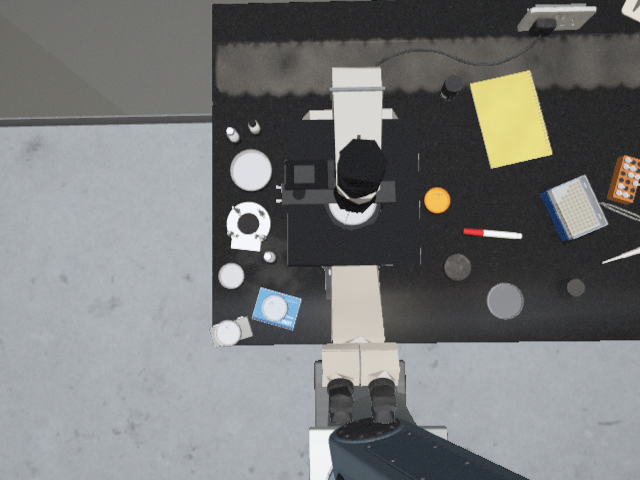

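View pics/side0.png

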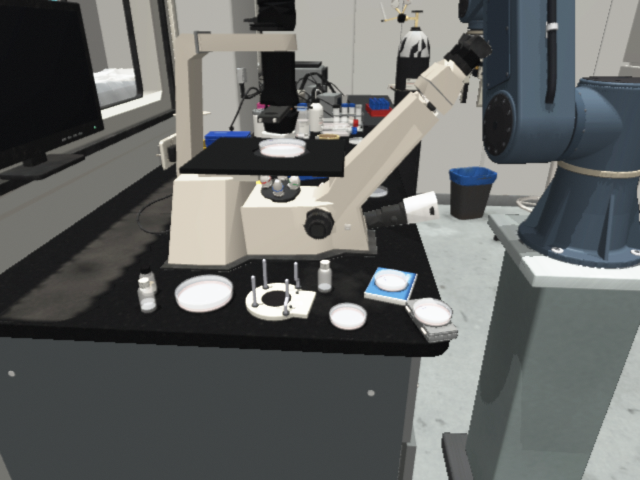

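The top view shows these candidates:
- Bench dish at (231,276).
- Booklet dish at (274,307).
- Case dish at (228,333).
- Look-alikes: large dish (251,170), microscope stage dish (350,205), orange dish (437,200), and grey discs (457,267) and (505,301).

The feeder is at (248,223), with its tongue towards the robot and a bottle at (269,257). I choose the three dishes by what supports them.

```bash
cat > h.py <<'E'
import numpy as np,cv2
def ray(s,uv,z):
    K,T=s["intrinsics"],s["extrinsics"]
    d=T[:3,:3]@np.linalg.inv(K)@np.array([uv[0],uv[1],1.]); o=T[:3,3]
    return o+d*(z-o[2])/d[2]
def proj(s,p):
    K,T=s["intrinsics"],s["extrinsics"]
    c=T[:3,:3].T@(np.array(p)-T[:3,3]); q=K@c; return q[:2]/q[2]
E
python3 - <<'E'
import pickle,cv2,numpy as np
from h import *
s=pickle.load(open("pics/top0.pkl","rb")); im=s["img"]
crop=cv2.resize(im[140:350,205:305],None,fx=2.8,fy=2.8,interpolation=cv2.INTER_CUBIC)
t=pickle.load(open("pics/side0.pkl","rb"))["img"]
c2=cv2.resize(t[250:350,225:465],None,fx=2,fy=2,interpolation=cv2.INTER_CUBIC)
out=np.zeros((588,280+480,3),np.uint8); out[:crop.shape[0],:280]=crop; out[:c2.shape[0],280:]=c2
cv2.imwrite("pics/crop1.png",out)
g=cv2.cvtColor(im,cv2.COLOR_BGR2GRAY)
for n,(u,v),z in (("bench",(231,276),.015),("booklet",(274,307),.0255),("case",(228,333),.033),("large",(251,170),.02)):
    r=18 if n!="large" else 27
    sub=cv2.resize(g[v-r:v+r,u-r:u+r],None,fx=8,fy=8,interpolation=cv2.INTER_CUBIC)
    R=489*(.03 if n!="large" else .049)/(1.155-z)*8
    c=cv2.HoughCircles(sub,cv2.HOUGH_GRADIENT,1,20,param1=120,param2=12,minRadius=int(R-8),maxRadius=int(R+9))
    for q in ([] if c is None else c[0][:3]):
        uv=(u-r+(q[0]+.5)/8-.5,v-r+(q[1]+.5)/8-.5); print(n,np.round(uv,2),q[2]/8,R/8,ray(s,uv,z).round(4))
# feeder foot
m=((g>150)*255).astype(np.uint8); m2=np.zeros_like(m); m2[195:252,222:275]=m[195:252,222:275]
cs,_=cv2.findContours(m2,cv2.RETR_CCOMP,cv2.CHAIN_APPROX_NONE)
for c in cs:
    if len(c)>20: print("feeder",len(c),cv2.minEnclosingCircle(c),cv2.fitEllipse(c),ray(s,cv2.fitEllipse(c)[0],.01))
print([ (n,np.round(ray(s,p,z),3)) for n,p,z in (("bottle",(269,257),.04),("edgeL",(213,276),0),("edgeN",(250,345),0),("scope",(288,260),0),("eyep",(326,283),0.1))])
d=s["range_z"]; print(d[257,269],d[223,300],d[276,231])
E
```

```text
bench [230.75 275.38] 12.975 12.868421052631577 [0.5071 0.3366 0.015 ]
case [228.5  332.25] 12.3125 13.074866310160427 [0.3774 0.3381 0.033 ]
large [250.62 169.62] 20.8875 21.111013215859032 [0.7554 0.2882 0.02  ]
large [249.12 171.62] 21.9125 21.111013215859032 [0.7507 0.2917 0.02  ]
feeder 171 ((246.9957275390625, 227.60256958007812), 26.29730224609375) ((247.86756896972656, 226.0753173828125), (41.418212890625, 49.99055862426758), 8.823802947998047) [0.62272388 0.2969511  0.01      ]
feeder 62 ((247.95606994628906, 223.36192321777344), 11.544408798217773) ((247.94451904296875, 223.27235412597656), (21.819303512573242, 22.460586547851562), 62.33897399902344) [0.62937584 0.2967441  0.01      ]
[('bottle', array([0.548, 0.243, 0.04 ])), ('edgeL', array([0.506, 0.382, 0.   ])), ('edgeN', array([0.344, 0.295, 0.   ])), ('scope', array([0.542, 0.204, 0.   ])), ('eyep', array([0.487, 0.113, 0.1  ]))]
1.102887 0.9562239 1.1439426
```

View pics/crop1.png

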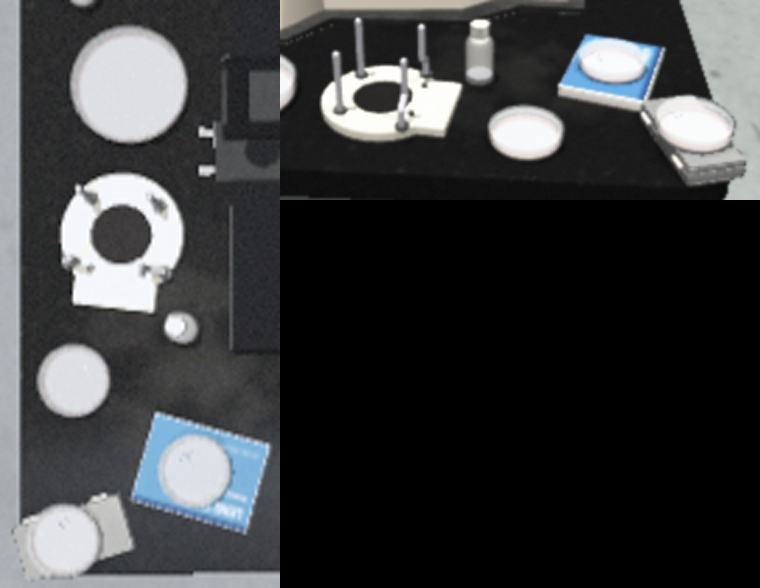

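The crop confirms the three dishes: bench (73,380), booklet (196,471) and case (67,540) in crop pixels. The feeder tongue's end runs from (73,304) to (155,312), so it is yawed a few degrees. The bench dish sits close to that tongue. Next I need the heights along the transfer path.

```bash
python3 - <<'E'
import pickle,cv2,numpy as np
from h import *
s=pickle.load(open("pics/top0.pkl","rb")); t=pickle.load(open("pics/side0.pkl","rb"))
def blob(s,box,z,f):
    u0,u1,v0,v1=box; im=s["img"][v0:v1,u0:u1].astype(int); m=(f(im)*255).astype(np.uint8)
    cs,_=cv2.findContours(m,cv2.RETR_EXTERNAL,cv2.CHAIN_APPROX_NONE); c=max(cs,key=cv2.contourArea)
    (x,y),(a,b),_=cv2.fitEllipse(cv2.convexHull(c)); return np.round([x+u0,y+v0,a,b],1),ray(s,(x+u0,y+v0),z).round(4)
print("bench",blob(s,(215,248,260,293),.013,lambda i:i.min(2)>110))
print("booklet",blob(s,(256,293,290,325),.0235,lambda i:(i.min(2)>150)&(i[...,0]-i[...,2]<30)))
print("case",blob(s,(212,245,318,350),.031,lambda i:i.min(2)>195))
w=lambda i:i.min(2)>150
print("bench side",blob(t,(325,372,298,332),.013,w)); print("bk side",blob(t,(372,412,266,294),.0235,lambda i:(i[...,2]>150)&(i[...,0]-i[...,2]<25)))
a,b=[ray(s,(205+p[0]/2.8,140+p[1]/2.8),.01) for p in((73,304),(155,312))]; print("tongue",a,b,np.degrees(np.arctan2(*(a-b)[:2]))*-1)
# rod tops in top view for height-map
d=s["range_z"]; v,u=np.mgrid[:480,:640]; K,T=s["intrinsics"],s["extrinsics"]
P=np.stack([(u-K[0,2])/K[0,0]*d,(v-K[1,2])/K[1,1]*d,d],-1)@T[:3,:3].T+T[:3,3]
P=P[(d>0)]; 
for x in np.arange(.15,.95,.05):
    r=[]
    for y in np.arange(-.3,.4,.05):
        k=(abs(P[:,0]-x)<.025)&(abs(P[:,1]-y)<.025); r.append("%4d"%(1000*P[k,2].max()) if k.any() else "  --")
    print("%.2f"%x,*r)
E
```

```text
bench (array([230.8, 275.4,  25.5,  25.9]), array([0.507 , 0.3369, 0.013 ]))
booklet (array([274.2, 307.8,  24.8,  25.1]), array([0.4309, 0.2344, 0.0235]))
case (array([226. , 332.8,  24.7,  26.8]), array([0.376 , 0.3443, 0.031 ]))
bench side (array([347.4, 315.7,  26.2,  36.7]), array([0.5081, 0.3429, 0.013 ]))
bk side (array([391.1, 280.1,  20.6,  34.1]), array([0.4322, 0.2437, 0.0235]))
tongue [0.57011985 0.33682853 0.01      ] [0.56230991 0.26771233 0.01      ] -6.446919555771225
0.15 -883 -887 -801    6    4   --   --   --  346    4 -793 -883 -883 -885
0.20 -883 -885 -885 -884   --   --   --  473  366 -889 -883 -880 -883 -887
0.25   --   --   --  554  550  534  512  483  282   --   --   --   -- -875
0.30   --   --   --   --   --   --  421  422  420   --   --   --   --   --
0.35    6    6    6    6    6    6  397  393  394    5    5    6   38   37
0.40   13   15    6    6    7    6  350  351  351    9   31   28   37   38
0.45   13   16    7    7    6    5  288  287  286    9   31   31   15    6
0.50   14    6   17   17    7  208  235  235  233  207  205   13   19   20
0.55    6    5   18   16    4  209  208  208  209  208  207   61   16   19
0.60   20   22   20    6    6  209  224  522  515  209  206   70   18   70
0.65    5    7   18   19   20  210  520  523  523  437  299   68   67   16
0.70    6    6   16   20   16  208  421  521  422  430    5   24   24   16
0.75   13   10    7    7    5  211  422  423  422  209  206   26   25   25
0.80   15   14    6    6    5  208  426  426  426  208  207   25   25   22
0.85   16   13    7    6    7  167  406  409  409  169    6   54   59   59
0.90   15   14   62   57    9    7   --   --    6    6    6    6    7    6
```

```bash
python3 -m jog '[{"offset":[0,0,-0.03],"twist":-0.12,"claw":-0.6},{"offset":[0,0,-0.03],"twist":-0.12,"claw":-0.6},{"offset":[0,0,-0.03],"twist":-0.12,"claw":-0.6},{"offset":[0,0,-0.03],"twist":-0.12,"claw":-0.6},{"offset":[0,0,-0.03],"twist":-0.12,"claw":-0.6},{"offset":[0,0,-0.03],"twist":-0.12,"claw":-0.6},{"offset":[0,0,-0.03],"twist":-0.12,"claw":-0.6},{"offset":[0,0,-0.03],"twist":-0.12,"claw":-0.6},{"offset":[0,0,-0.03],"twist":-0.12,"claw":-0.6},{"offset":[0,0,-0.03],"twist":-0.12,"claw":-0.6},{"offset":[0,0,0],"twist":-0.12,"claw":-0.6},{"offset":[0,0,0],"twist":0,"claw":-0.6}]'; python3 -c "
from rig import *
o=get_obs();print(o['ee_rot'].round(3),o['qpos'].round(3),o['opening'])"
```

```text
time: 1.1
tcp_pos: [0.1381, -0.5326, 0.5197]
ee_rot: [[-0.009, 1.0, 0.0], [1.0, 0.009, -0.002], [-0.002, 0.0, -1.0]]
wrist_force: [-0.5, 0.3, -1.0]
opening: 0.802
gripper_force: 0.0
[[-0.009  1.     0.   ]
 [ 1.     0.009 -0.002]
 [-0.002  0.    -1.   ]] [-1.402  0.233  1.098 -0.     1.808 -1.41 ] 0.8019866924543915
```

```bash
python3 -m jog '[{"offset":[0.028,0.026,0],"twist":0,"claw":-0.6},{"offset":[0.028,0.026,0],"twist":0,"claw":-0.6},{"offset":[0.028,0.026,0],"twist":0,"claw":-0.6},{"offset":[0.028,0.026,0],"twist":0,"claw":-0.6},{"offset":[0.028,0.026,0],"twist":0,"claw":-0.6},{"offset":[0.028,0.026,0],"twist":0,"claw":-0.6},{"offset":[0.028,0.026,0],"twist":0,"claw":-0.6},{"offset":[0.028,0.026,0],"twist":0,"claw":-0.6},{"offset":[0.028,0.026,0],"twist":0,"claw":-0.6},{"offset":[0.028,0.026,0],"twist":0,"claw":-0.6},{"offset":[0.028,0.026,0],"twist":0,"claw":-0.6},{"offset":[0.028,0.026,0],"twist":0,"claw":-0.6}]'; python3 - <<'E'
from rig import *
import cv2
cv2.imwrite("pics/side1.png",snapshot("side")["img"])
E
```

```text
time: 2.1
tcp_pos: [0.4499, -0.1936, 0.5175]
ee_rot: [[0.002, 1.0, -0.002], [1.0, -0.002, 0.001], [0.001, -0.002, -1.0]]
wrist_force: [0.4, -0.4, 1.0]
opening: 0.802
gripper_force: 0.0
```

View pics/side1.png

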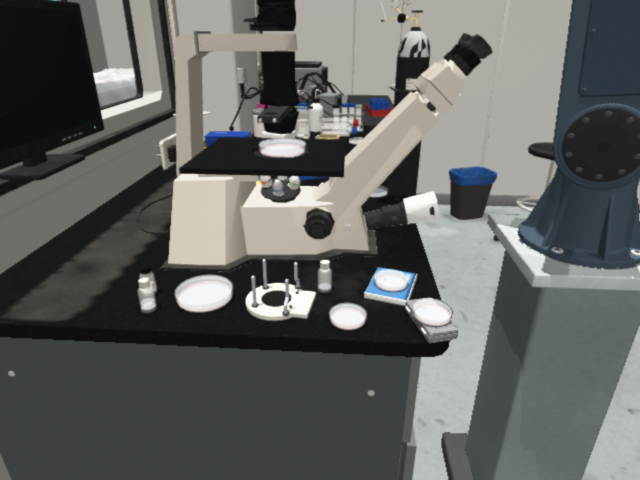

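The side view shows the path is clear, with the arm well above the microscope and the dishes unmoved. Crossing over now.

```bash
python3 -m jog '[{"offset":[0.04,0,0],"twist":0,"claw":-0.6},{"offset":[0.04,0,0],"twist":0,"claw":-0.6},{"offset":[0.04,0,0],"twist":0,"claw":-0.6},{"offset":[0.04,0,0],"twist":0,"claw":-0.6},{"offset":[0.04,0,0],"twist":0,"claw":-0.6},{"offset":[0.04,0,0],"twist":0,"claw":-0.6},{"offset":[0.04,0,0],"twist":0,"claw":-0.6},{"offset":[0.04,0,0],"twist":0,"claw":-0.6},{"offset":[0.04,0,0],"twist":0,"claw":-0.6},{"offset":[0.04,0,0],"twist":0,"claw":-0.6},{"offset":[0.04,0,0],"twist":0,"claw":-0.6},{"offset":[0.04,0,0],"twist":0,"claw":-0.6}]' && python3 -m jog '[{"offset":[0.013,0.014,0.04],"twist":0,"claw":-0.6},{"offset":[0.013,0.014,0.04],"twist":0,"claw":-0.6},{"offset":[0.013,0.014,0.04],"twist":0,"claw":-0.6},{"offset":[0.013,0.014,0.04],"twist":0,"claw":-0.6},{"offset":[0,0,0],"twist":-0.1,"claw":-0.6},{"offset":[0,0,0],"twist":-0.1,"claw":-0.6},{"offset":[0,0,0],"twist":-0.1,"claw":-0.6},{"offset":[0,0,0],"twist":0,"claw":-0.6}]'; python3 - <<'E'
from rig import *
import cv2,pickle
s=snapshot("wrist"); cv2.imwrite("pics/w1.png",s["img"]); pickle.dump(s,open("pics/w1.pkl","wb")); print(s["extrinsics"].round(3))
E
```

```text
time: 3.15
tcp_pos: [0.447, 0.2865, 0.5174]
ee_rot: [[0.001, 1.0, -0.002], [1.0, -0.001, -0.001], [-0.001, -0.002, -1.0]]
wrist_force: [1.7, -0.5, 0.5]
opening: 0.798
gripper_force: 0.0
time: 3.82
tcp_pos: [0.4998, 0.3334, 0.3667]
ee_rot: [[-0.299, 0.954, -0.002], [0.954, 0.299, -0.001], [-0.001, -0.003, -1.0]]
wrist_force: [-0.3, -0.2, 1.1]
opening: 0.799
gripper_force: 0.0
[[ 0.954  0.29   0.074  0.479]
 [ 0.3   -0.921 -0.248  0.402]
 [-0.004  0.259 -0.966  0.534]
 [ 0.     0.     0.     1.   ]]
```

View pics/w1.png

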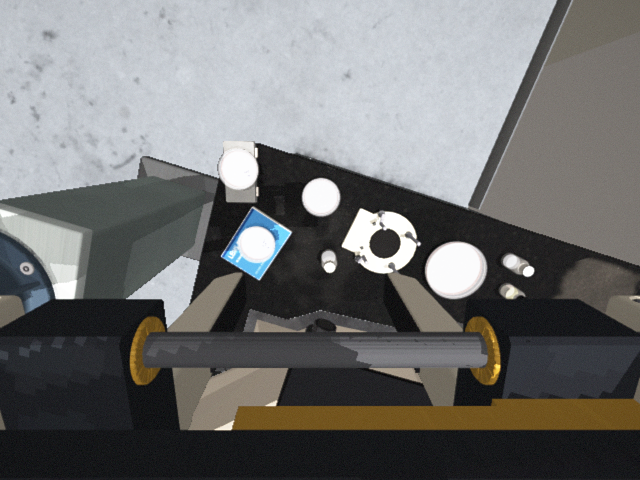

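The wrist view shows the bench dish at (321,197), the booklet dish at (257,244), the case dish at (238,169) and the feeder hole at (385,243). I'll measure these as a second view.

```bash
cat >> h.py <<'E'
def blob(s,box,z,f):
    u0,u1,v0,v1=box; im=s["img"][v0:v1,u0:u1].astype(int); m=(f(im)*255).astype(np.uint8)
    cs,_=cv2.findContours(m,cv2.RETR_EXTERNAL,cv2.CHAIN_APPROX_NONE); c=max(cs,key=cv2.contourArea)
    (x,y),(a,b),_=cv2.fitEllipse(cv2.convexHull(c)); return np.round([x+u0,y+v0,a,b],1),ray(s,(x+u0,y+v0),z).round(4)
def circ(s,u,v,z,D,r=26):
    g=cv2.cvtColor(s["img"],cv2.COLOR_BGR2GRAY)[v-r:v+r,u-r:u+r]
    p=ray(s,(u,v),z); R=8*s["intrinsics"][0,0]*D/2/(s["extrinsics"][:3,:3].T@(p-s["extrinsics"][:3,3]))[2]
    c=cv2.HoughCircles(cv2.resize(g,None,fx=8,fy=8,interpolation=cv2.INTER_CUBIC),cv2.HOUGH_GRADIENT,1,10,param1=120,param2=10,minRadius=int(R-8),maxRadius=int(R+9))
    for q in ([] if c is None else c[0][:2]):
        uv=(u-r+(q[0]+.5)/8-.5,v-r+(q[1]+.5)/8-.5); print("  circ",np.round(uv,1),q[2]/8,R/8,ray(s,uv,z).round(4))
E
python3 - <<'E'
import pickle
from h import *
s=pickle.load(open("pics/w1.pkl","rb"))
print("bench",blob(s,(298,345,174,221),.013,lambda i:i.min(2)>120)); circ(s,321,197,.015,.06)
print("booklet",blob(s,(234,281,222,268),.0235,lambda i:(i.min(2)>150)&(i[...,0]-i[...,2]<30)));circ(s,257,244,.0255,.06)
print("case",blob(s,(214,262,146,192),.031,lambda i:i.min(2)>225));circ(s,238,169,.033,.06)
print("hole",blob(s,(368,402,226,260),.01,lambda i:i.max(2)<120))
print("large");circ(s,456,270,.02,.098,38)
E
```

```text
bench (array([320.6, 196.8,  37.9,  38.4]), array([0.5069, 0.3371, 0.013 ]))
  circ [320.8 196.9] 19.1375 19.2082059645668 [0.507  0.3373 0.015 ]
  circ [319.4 196.8] 18.375 19.2082059645668 [0.5049 0.3368 0.015 ]
booklet (array([255.9, 243.9,  35.6,  37.4]), array([0.4307, 0.2357, 0.0235]))
  circ [255.5 245.5] 19.6625 18.87167021893082 [0.4309 0.2336 0.0255]
  circ [256.1 244.4] 18.475 18.87167021893082 [0.4314 0.2357 0.0255]
case (array([239.2, 166.7,  38.1,  45.5]), array([0.3774, 0.3456, 0.031 ]))
  circ [238.2 169.6] 19.75 20.314109820187014 [0.3775 0.3413 0.033 ]
  circ [237.1 168.9] 20.8875 20.314109820187014 [0.3757 0.3419 0.033 ]
hole (array([384.5, 242.9,  28.8,  30.8]), array([0.6295, 0.2962, 0.01  ]))
large
  circ [455.9 271.1] 30.2375 29.924202770911457 [0.755  0.2883 0.02  ]
  circ [455.4 267.4] 30.7875 29.924202770911457 [0.7516 0.2941 0.02  ]
```

```bash
python3 -m jog '[{"offset":[0.001,0.008,0.03],"twist":0,"claw":-0.6},{"offset":[0,0,0.04],"twist":0,"claw":-0.6},{"offset":[0,0,0.04],"twist":0,"claw":-0.6},{"offset":[0,0,0.04],"twist":0,"claw":-0.6},{"offset":[0,0,0.04],"twist":0,"claw":-0.6},{"offset":[0,0,0.04],"twist":0,"claw":-0.6},{"offset":[0,0,0.04],"twist":0,"claw":-0.6},{"offset":[0,0,0.03],"twist":0,"claw":-0.6},{"offset":[0,0,0.01],"twist":0,"claw":-0.6},{"offset":[0,0,0],"twist":0,"claw":-0.6}]'; python3 - <<'E'
from rig import *
import cv2,pickle
s=snapshot("wrist"); cv2.imwrite("pics/w2.png",s["img"])
from h import *
circ(s,*[int(round(k)) for k in proj(s,(.507,.337,.015))],.015,.06,60)
E
```

```text
time: 4.7
tcp_pos: [0.5061, 0.3361, 0.0559]
ee_rot: [[-0.295, 0.956, -0.004], [0.956, 0.295, -0.002], [-0.001, -0.005, -1.0]]
wrist_force: [0.4, -0.6, -0.2]
opening: 0.8
gripper_force: 0.0
  circ [317.5 263. ] 46.2875 45.474135252234404 [0.5076 0.3364 0.015 ]
  circ [318.2 260.5] 44.5 45.474135252234404 [0.5076 0.3382 0.015 ]
```

View pics/w2.png

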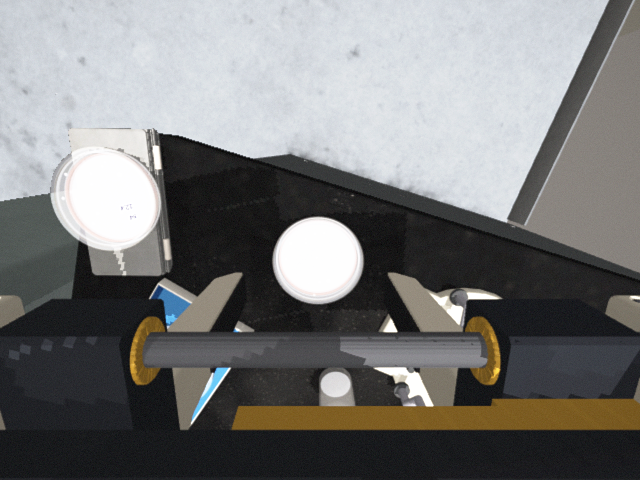

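The bench dish at (318,262) is centred between the fingers, with the feeder tongue clear on the right. Lowering and gripping.

```bash
python3 -m jog '[{"offset":[0,0.001,0.02],"twist":0,"claw":-0.6},{"offset":[0,0,0.02],"twist":0,"claw":-0.6},{"offset":[0,0,0.0105],"twist":0,"claw":-0.6},{"offset":[0,0,0],"twist":0,"claw":-0.6},{"offset":[0,0,0],"twist":0,"claw":1},{"offset":[0,0,0],"twist":0,"claw":1},{"offset":[0,0,0],"twist":0,"claw":1},{"offset":[0,0,0],"twist":0,"claw":1},{"offset":[0,0,0],"twist":0,"claw":1},{"offset":[0,0,0],"twist":0,"claw":1}]'
```

```text
time: 5.58
tcp_pos: [0.5093, 0.3377, 0.0093]
ee_rot: [[-0.298, 0.955, 0.002], [0.955, 0.298, 0.001], [0.0, 0.002, -1.0]]
wrist_force: [-1.2, -0.4, 7.4]
opening: 0.636
gripper_force: 30.0
```

```bash
python3 -m jog '[{"offset":[0,0,-0.01],"twist":0,"claw":1},{"offset":[0,0,-0.02],"twist":0,"claw":1},{"offset":[0,0,-0.02],"twist":0,"claw":1},{"offset":[0,0,0],"twist":0,"claw":1}]'; python3 - <<'E'
from rig import *
import cv2,numpy as np
a=snapshot("wrist")["img"]; b=snapshot("side")["img"]
o=np.zeros((480,800,3),np.uint8); o[:320,:300]=a[130:450,170:470]; o[:480,300:800]=cv2.resize(b[170:350,250:450][:,:188],(500,480)); cv2.imwrite("pics/g1.png",o); print(get_obs()["wrist_force"])
E
```

```text
time: 5.92
tcp_pos: [0.5103, 0.3383, 0.0622]
ee_rot: [[-0.298, 0.954, 0.005], [0.954, 0.298, 0.003], [0.001, 0.006, -1.0]]
wrist_force: [0.2, 0.2, 0.7]
opening: 0.64
gripper_force: 30.0
[-1.04329841  1.20008891  0.062474  ]
```

View pics/g1.png

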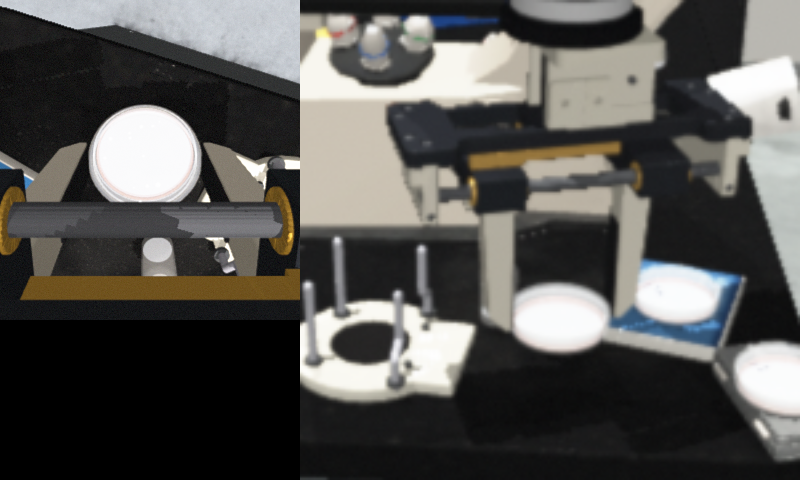

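The dish is held level between the fingers, at (555,318) in the side crop. Raising it, turning and moving above the feeder.

```bash
python3 -m jog '[{"offset":[0,0,-0.025],"twist":0,"claw":1},{"offset":[0,0,-0.03],"twist":0,"claw":1},{"offset":[0,0,-0.025],"twist":0.1,"claw":1},{"offset":[0,0,0],"twist":0.1,"claw":1},{"offset":[0,0,0],"twist":0.1,"claw":1},{"offset":[0,0,0],"twist":0.114,"claw":1},{"offset":[-0.005,0.021,0],"twist":0,"claw":1},{"offset":[-0.008,0.034,0],"twist":0,"claw":1},{"offset":[-0.008,0.034,0],"twist":0,"claw":1},{"offset":[-0.0075,0.034,0],"twist":0,"claw":1},{"offset":[0,0,0],"twist":0,"claw":1},{"offset":[0,0,0],"twist":0,"claw":1}]'; cat > chk.py <<'E'
from rig import *
from h import *
import sys
def run(name,box=(0,640,100,460)):
    o=get_obs(); s=snapshot("wrist"); p=o["tcp_pos"]; z=p[2]+.006
    print("tcp",p.round(4),"yaw",np.degrees(np.arctan2(*o["ee_rot"][1::-1,1])).round(2))
    uv=proj(s,(p[0],p[1],z)); print("tcp pix",uv.round(0)); circ(s,int(uv[0]),int(uv[1]),z,.06,85)
    cv2.imwrite(f"pics/{name}.png",s["img"][box[2]:box[3],box[0]:box[1]])
    return s
if __name__=="__main__": run(sys.argv[1])
E
python3 chk.py f1
```

```text
time: 7.02
tcp_pos: [0.628, 0.2942, 0.136]
ee_rot: [[0.113, 0.994, -0.002], [0.994, -0.113, -0.001], [-0.001, -0.002, -1.0]]
wrist_force: [0.2, -0.3, -0.8]
opening: 0.638
gripper_force: 30.0
tcp [0.628  0.2942 0.136 ] yaw -6.47
tcp pix [315. 292.]
  circ [315.8 227.1] 57.3375 57.284801678387076 [0.6324 0.3287 0.142 ]
  circ [316.6 224.9] 56.4375 57.284801678387076 [0.633  0.3298 0.142 ]
```

View pics/f1.png

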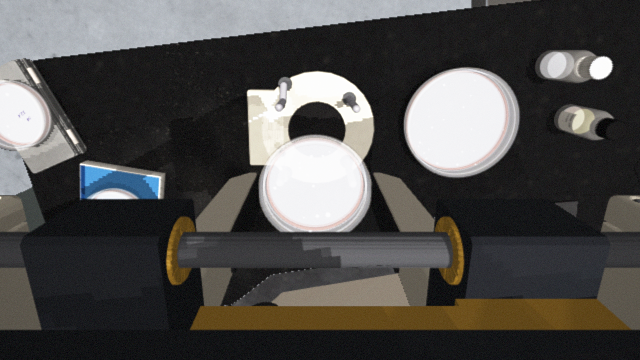

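The dish is at crop (315,185), on the finger line, and sits over the feeder. The rods at (282,95) and (350,100) are clear of the fingers. Descending to just above the floor.

```bash
python3 -m jog '[{"offset":[0.0025,0.001,0],"twist":0,"claw":1},{"offset":[0,0,0.02],"twist":0,"claw":1},{"offset":[0,0,0.02],"twist":0,"claw":1},{"offset":[0,0,0.02],"twist":0,"claw":1},{"offset":[0,0,0.015],"twist":0,"claw":1},{"offset":[0,0,0.015],"twist":0,"claw":1},{"offset":[0,0,0.015],"twist":0,"claw":1},{"offset":[0,0,0],"twist":0,"claw":1},{"offset":[0,0,0],"twist":0,"claw":1}]'
```

```text
time: 7.82
tcp_pos: [0.6285, 0.2977, 0.0323]
ee_rot: [[0.111, 0.994, -0.001], [0.994, -0.111, -0.0], [-0.0, -0.001, -1.0]]
wrist_force: [-0.4, 0.6, 0.1]
opening: 0.635
gripper_force: 30.0
```

```bash
python3 -m jog '[{"offset":[0,0.001,0.004],"twist":0,"claw":1},{"offset":[0,0,0.004],"twist":0,"claw":1},{"offset":[0,0,0.003],"twist":0,"claw":1},{"offset":[0,0,0],"twist":0,"claw":1},{"offset":[0,0,0],"twist":0,"claw":1}]'
```

```text
time: 8.23
tcp_pos: [0.6298, 0.2975, 0.0218]
ee_rot: [[0.111, 0.994, 0.0], [0.994, -0.111, -0.0], [-0.0, 0.0, -1.0]]
wrist_force: [-0.1, 0.6, 0.1]
opening: 0.634
gripper_force: 30.0
```

```bash
python3 -m jog '[{"offset":[0,0,0.001],"twist":0,"claw":1},{"offset":[0,0,0.001],"twist":0,"claw":1},{"offset":[0,0,0],"twist":0,"claw":1}]';python3 -m jog '[{"offset":[0,0,0.001],"twist":0,"claw":1},{"offset":[0,0,0.001],"twist":0,"claw":1},{"offset":[0,0,0],"twist":0,"claw":1}]'
```

```text
time: 8.48
tcp_pos: [0.6297, 0.2975, 0.0197]
ee_rot: [[0.111, 0.994, -0.0], [0.994, -0.111, -0.0], [-0.0, -0.0, -1.0]]
wrist_force: [-0.2, 0.1, -0.6]
opening: 0.636
gripper_force: 30.0
time: 8.73
tcp_pos: [0.6299, 0.2976, 0.0193]
ee_rot: [[0.111, 0.994, 0.0], [0.994, -0.111, -0.0], [-0.0, 0.0, -1.0]]
wrist_force: [-6.3, -2.6, 13.8]
opening: 0.638
gripper_force: 30.0
```

It's on the floor (13.8 N). Releasing, rising and looking.

```bash
python3 -m jog '[{"offset":[0,0,0],"twist":0,"claw":-0.4},{"offset":[0,0,0],"twist":0,"claw":-0.6},{"offset":[0,0,0],"twist":0,"claw":-0.6},{"offset":[0,0,0],"twist":0,"claw":-0.6},{"offset":[0,0,-0.02],"twist":0,"claw":-0.6},{"offset":[0,0,-0.03],"twist":0,"claw":-0.6},{"offset":[0,0,-0.03],"twist":0,"claw":-0.6},{"offset":[0,0,-0.03],"twist":0,"claw":-0.6},{"offset":[0,0,-0.03],"twist":0,"claw":-0.6},{"offset":[0,0,-0.03],"twist":0,"claw":-0.6},{"offset":[0,0,0],"twist":0,"claw":-0.6}]' && python3 - <<'E'
from rig import *
from h import *
a=snapshot("wrist"); b=snapshot("side")["img"]; t=snapshot("top")
o=np.zeros((480,800,3),np.uint8); o[:480,:400]=a["img"][:,120:520]; o[:400,400:800]=cv2.resize(b[250:340,235:325],(400,400),interpolation=cv2.INTER_CUBIC); cv2.imwrite("pics/r1.png",o)
for p in ((.6295,.2965,.025),(.3775,.34,.033),(.431,.235,.0255)):
    print(p); uv=proj(a,p); print(uv); circ(a,int(uv[0]),int(uv[1]),p[2],.06,50)
E
```

```text
time: 9.65
tcp_pos: [0.6321, 0.2985, 0.1945]
ee_rot: [[0.111, 0.994, 0.009], [0.994, -0.111, 0.003], [0.004, 0.008, -1.0]]
wrist_force: [0.4, 0.6, 1.0]
opening: 0.803
gripper_force: 0.0
(0.6295, 0.2965, 0.025)
[311.32937874 224.98455171]
  circ [331.4 223.2] 27.975 28.978057372306505 [0.6503 0.296  0.025 ]
(0.3775, 0.34, 0.033)
[ 54.89638538 211.8800682 ]
(0.431, 0.235, 0.0255)
[137.41978697 299.53358145]
```

View pics/r1.png

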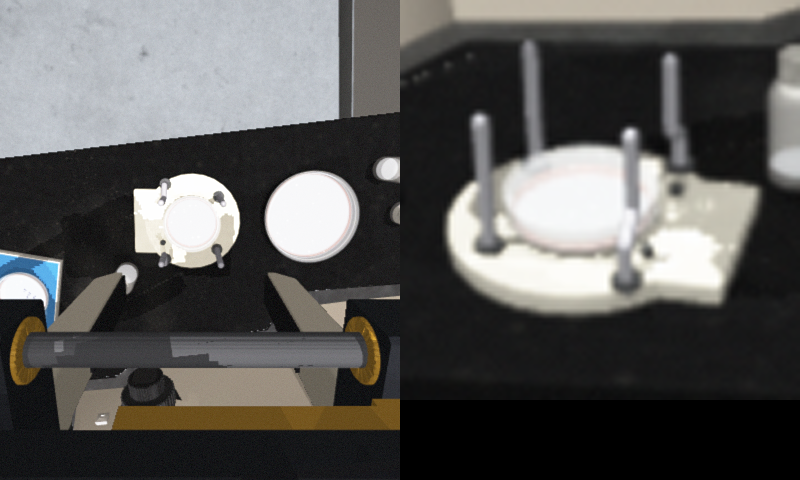

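Dish 1 lies flat and centred between the rods, at (191,222) in the left crop. Now the case dish.

```bash
python3 -m jog '[{"offset":[0.001,-0.018,0],"twist":0,"claw":-0.6},{"offset":[0.002,-0.034,0],"twist":0,"claw":-0.6},{"offset":[0.002,-0.034,0],"twist":0,"claw":-0.6},{"offset":[0.002,-0.034,0],"twist":0,"claw":-0.6},{"offset":[0.002,-0.034,0],"twist":0,"claw":-0.6},{"offset":[0.002,-0.034,0],"twist":0,"claw":-0.6},{"offset":[0.002,-0.034,0],"twist":0,"claw":-0.6},{"offset":[0.001,-0.034,0],"twist":0,"claw":-0.6},{"offset":[0,0,0.03],"twist":0,"claw":-0.6},{"offset":[0,0,0.04],"twist":0,"claw":-0.6},{"offset":[0,0,0.04],"twist":0,"claw":-0.6},{"offset":[0,0,0],"twist":0,"claw":-0.6}]' && python3 - <<'E'
from rig import *
from h import *
a=snapshot("wrist"); print(get_obs()["tcp_pos"]); cv2.imwrite("pics/c1.png",a["img"][100:440])
p=(.3775,.341,.033); uv=proj(a,p); print(uv); circ(a,int(uv[0]),int(uv[1]),p[2],.06,70)
E
```

```text
time: 10.8
tcp_pos: [0.3728, 0.3369, 0.0707]
ee_rot: [[0.11, 0.994, -0.01], [0.994, -0.111, -0.008], [-0.009, -0.009, -1.0]]
wrist_force: [-1.1, -1.3, -2.2]
opening: 0.799
gripper_force: 0.0
[0.37448064 0.33805435 0.07433191]
[321.85602311 257.13036233]
  circ [319.9 255.5] 46.0125 46.375293765923125 [0.3763 0.3422 0.033 ]
  circ [320.6 252.9] 46.725 46.375293765923125 [0.377 0.344 0.033]
```

View pics/c1.png

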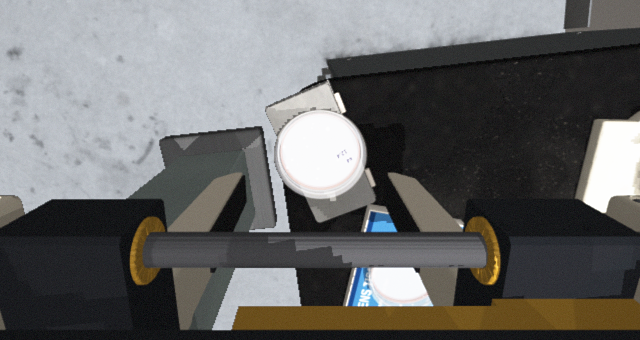

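The case dish is at (320,154) in the crop, centred between the fingers and about 4 mm further left (+y). Correcting for that and gripping.

```bash
python3 -m jog '[{"offset":[0.004,0.002,0.016],"twist":0,"claw":-0.6},{"offset":[0,0,0.016],"twist":0,"claw":-0.6},{"offset":[0,0,0.012],"twist":0,"claw":-0.6},{"offset":[0,0,0.004],"twist":0,"claw":-0.6},{"offset":[0,0,0],"twist":0,"claw":-0.6},{"offset":[0,0,0],"twist":0,"claw":-0.6}]' && python3 - <<'E'
from rig import *
from h import *
a=snapshot("wrist"); print(get_obs()["tcp_pos"])
p=(.3775,.341,.033); uv=proj(a,p); print(uv); circ(a,int(uv[0]),int(uv[1]),p[2],.06,75)
E
```

```text
time: 11.35
tcp_pos: [0.38, 0.344, 0.0311]
ee_rot: [[0.111, 0.994, 0.001], [0.994, -0.111, 0.001], [0.001, 0.001, -1.0]]
wrist_force: [0.9, -0.8, -0.7]
opening: 0.8
gripper_force: 0.0
[0.38002323 0.34403171 0.03114967]
[310.82989317 294.31947794]
  circ [308.4 293.8] 56.2625 55.72465252748683 [0.3762 0.3415 0.033 ]
  circ [309.9 293.2] 54.7375 55.72465252748683 [0.3771 0.3417 0.033 ]
```

```bash
python3 -m jog '[{"offset":[-0.003,-0.003,0.003],"twist":0,"claw":-0.6},{"offset":[0,0,0.0035],"twist":0,"claw":-0.6},{"offset":[0,0,0],"twist":0,"claw":-0.6},{"offset":[0,0,0],"twist":0,"claw":1},{"offset":[0,0,0],"twist":0,"claw":1},{"offset":[0,0,0],"twist":0,"claw":1},{"offset":[0,0,0],"twist":0,"claw":1},{"offset":[0,0,0],"twist":0,"claw":1},{"offset":[0,0,0],"twist":0,"claw":1},{"offset":[0,0,0],"twist":0,"claw":1}]'
```

```text
time: 12.23
tcp_pos: [0.3761, 0.341, 0.0233]
ee_rot: [[0.111, 0.994, 0.0], [0.994, -0.111, 0.0], [0.0, 0.0, -1.0]]
wrist_force: [0.2, -1.0, 0.7]
opening: 0.637
gripper_force: 30.0
```

```bash
python3 -m jog '[{"offset":[0,0,-0.015],"twist":0,"claw":1},{"offset":[0,0,-0.035],"twist":0,"claw":1},{"offset":[0,0,-0.035],"twist":0,"claw":1},{"offset":[0,0,-0.035],"twist":0,"claw":1},{"offset":[-0.001,0.02,0],"twist":0,"claw":1},{"offset":[-0.002,0.037,0],"twist":0,"claw":1},{"offset":[-0.003,0.037,0],"twist":0,"claw":1},{"offset":[-0.003,0.037,0],"twist":0,"claw":1},{"offset":[-0.003,0.037,0],"twist":0,"claw":1},{"offset":[-0.002,0.037,0],"twist":0,"claw":1},{"offset":[-0.001,0.032,0],"twist":0,"claw":1},{"offset":[-0.001,0.019,0],"twist":0,"claw":1}]' && python3 -m jog '[{"offset":[0,0,0],"twist":0,"claw":1},{"offset":[0,0,0],"twist":0,"claw":1},{"offset":[0,0,0],"twist":0,"claw":1}]'; python3 chk.py f2
```

```text
time: 13.23
tcp_pos: [0.6313, 0.2955, 0.1428]
ee_rot: [[0.112, 0.994, 0.0], [0.994, -0.112, -0.0], [-0.0, 0.0, -1.0]]
wrist_force: [-0.0, 0.3, -0.8]
opening: 0.638
gripper_force: 30.0
time: 13.48
tcp_pos: [0.6278, 0.2968, 0.1429]
ee_rot: [[0.111, 0.994, -0.001], [0.994, -0.111, -0.0], [-0.0, -0.001, -1.0]]
wrist_force: [0.4, 0.4, -0.2]
opening: 0.635
gripper_force: 30.0
tcp [0.6278 0.2968 0.1429] yaw -6.35
tcp pix [315. 292.]
```

View pics/f2.png

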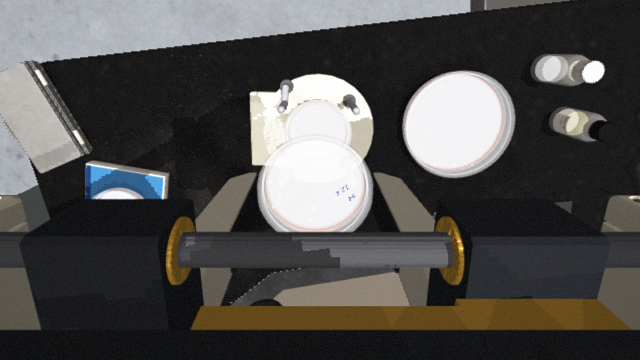

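Dish 2 is held at crop (315,187), on the finger line like the first. Dish 1 is visible at (318,125) in the well. Descending.

```bash
python3 -m jog '[{"offset":[0,0.0015,0],"twist":0,"claw":1},{"offset":[0,0,0.02],"twist":0,"claw":1},{"offset":[0,0,0.02],"twist":0,"claw":1},{"offset":[0,0,0.02],"twist":0,"claw":1},{"offset":[0,0,0.02],"twist":0,"claw":1},{"offset":[0,0,0.015],"twist":0,"claw":1},{"offset":[0,0,0.01],"twist":0,"claw":1},{"offset":[0,0,0],"twist":0,"claw":1},{"offset":[0,0,0],"twist":0,"claw":1}]' && python3 -m jog '[{"offset":[0,0,0.002],"twist":0,"claw":1},{"offset":[0,0,0.002],"twist":0,"claw":1},{"offset":[0,0,0.001],"twist":0,"claw":1},{"offset":[0,0,0],"twist":0,"claw":1}]'
```

```text
time: 14.28
tcp_pos: [0.6302, 0.2967, 0.0386]
ee_rot: [[0.111, 0.994, 0.0], [0.994, -0.111, 0.0], [0.0, 0.0, -1.0]]
wrist_force: [-0.4, -0.8, -0.1]
opening: 0.639
gripper_force: 30.0
time: 14.62
tcp_pos: [0.6303, 0.2966, 0.0335]
ee_rot: [[0.111, 0.994, 0.0], [0.994, -0.111, 0.0], [0.0, 0.0, -1.0]]
wrist_force: [-0.6, -0.9, -0.3]
opening: 0.64
gripper_force: 30.0
```

```bash
python3 -m jog '[{"offset":[0,0,0.001],"twist":0,"claw":1},{"offset":[0,0,0.001],"twist":0,"claw":1},{"offset":[0,0,0],"twist":0,"claw":1}]' && python3 -m jog '[{"offset":[0,0,0.001],"twist":0,"claw":1},{"offset":[0,0,0.0005],"twist":0,"claw":1},{"offset":[0,0,0],"twist":0,"claw":1}]'
```

```text
time: 14.87
tcp_pos: [0.6301, 0.2965, 0.0311]
ee_rot: [[0.111, 0.994, -0.0], [0.994, -0.111, -0.0], [-0.0, -0.0, -1.0]]
wrist_force: [-0.3, -0.0, -0.3]
opening: 0.637
gripper_force: 30.0
time: 15.12
tcp_pos: [0.6303, 0.2966, 0.0303]
ee_rot: [[0.111, 0.994, 0.0], [0.994, -0.111, 0.0], [0.0, 0.0, -1.0]]
wrist_force: [-1.8, -0.4, 5.0]
opening: 0.635
gripper_force: 30.0
```

```bash
python3 -m jog '[{"offset":[0,0,0],"twist":0,"claw":-0.4},{"offset":[0,0,0],"twist":0,"claw":-0.6},{"offset":[0,0,0],"twist":0,"claw":-0.6},{"offset":[0,0,0],"twist":0,"claw":-0.6},{"offset":[0,0,-0.02],"twist":0,"claw":-0.6},{"offset":[0,0,-0.03],"twist":0,"claw":-0.6},{"offset":[0,0,-0.03],"twist":0,"claw":-0.6},{"offset":[0,0,-0.03],"twist":0,"claw":-0.6},{"offset":[0,0,-0.03],"twist":0,"claw":-0.6},{"offset":[0,0,-0.03],"twist":0,"claw":-0.6},{"offset":[0,0,0],"twist":0,"claw":-0.6},{"offset":[0,0,0],"twist":0,"claw":-0.6}]' && python3 - <<'E'
from rig import *
from h import *
a=snapshot("wrist"); b=snapshot("side")["img"]; print(get_obs()["tcp_pos"])
o=np.zeros((480,800,3),np.uint8); o[:480,:400]=a["img"][:,120:520]; o[:400,400:800]=cv2.resize(b[250:340,235:325],(400,400),interpolation=cv2.INTER_CUBIC); cv2.imwrite("pics/r2.png",o)
print(proj(a,(.6295,.2965,.04)))
E
```

```text
time: 16.12
tcp_pos: [0.6308, 0.2968, 0.2014]
ee_rot: [[0.111, 0.994, 0.003], [0.994, -0.111, 0.001], [0.001, 0.003, -1.0]]
wrist_force: [0.4, 0.0, -0.5]
opening: 0.801
gripper_force: 0.0
[0.62968701 0.2963027  0.19848482]
[313.20309857 224.4221609 ]
```

View pics/r2.png

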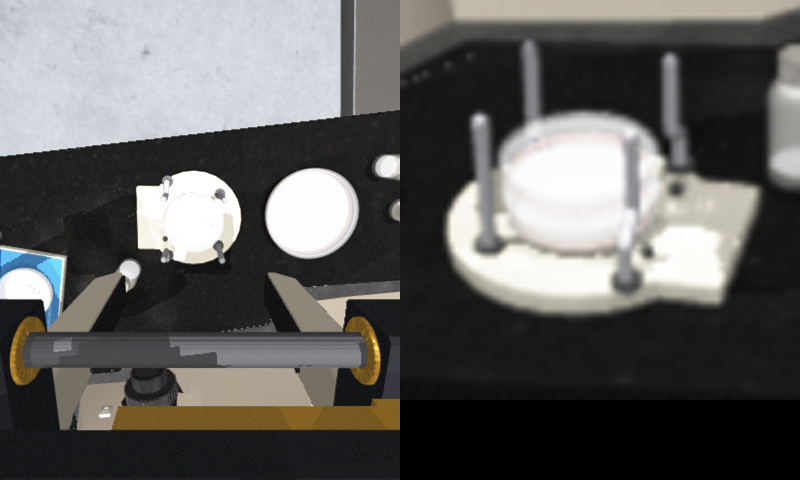

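Dish 2 is stacked flat on dish 1, and the side crop shows two layers at (580,190). Next is the booklet dish, with the closing line yawed to +15° so the gripper body stays clear of the microscope stage.

```bash
python3 -m jog '[{"offset":[0,0,0],"twist":-0.124,"claw":-0.6},{"offset":[0,0,0],"twist":-0.125,"claw":-0.6},{"offset":[0,0,0],"twist":-0.125,"claw":-0.6},{"offset":[-0.001,-0.02,0],"twist":0,"claw":-0.6},{"offset":[-0.001,-0.032,0],"twist":0,"claw":-0.6},{"offset":[-0.001,-0.034,0],"twist":0,"claw":-0.6},{"offset":[-0.001,-0.034,0],"twist":0,"claw":-0.6},{"offset":[-0.002,-0.034,0],"twist":0,"claw":-0.6},{"offset":[-0.001,-0.034,0],"twist":0,"claw":-0.6},{"offset":[-0.001,-0.02,0],"twist":0,"claw":-0.6},{"offset":[0,0,0],"twist":0,"claw":-0.6},{"offset":[0,0,0],"twist":0,"claw":-0.6}]' && python3 - <<'E'
from rig import *
from h import *
a=snapshot("wrist"); b=snapshot("side")["img"]; t=snapshot("top")["img"]; print(get_obs()["tcp_pos"])
p=(.431,.235,.0255); uv=proj(a,p); print(uv); circ(a,int(uv[0]),int(uv[1]),p[2],.06,50)
o=np.zeros((480,800,3),np.uint8); o[:,:440]=b[:,200:]; o[:300,440:]=cv2.resize(t[200:450,200:500],(360,300)); cv2.imwrite("pics/b1.png",o)
E
```

```text
time: 17.22
tcp_pos: [0.4307, 0.2345, 0.1991]
ee_rot: [[-0.26, 0.966, -0.001], [0.966, 0.26, -0.001], [-0.0, -0.001, -1.0]]
wrist_force: [0.4, -0.0, -0.5]
opening: 0.803
gripper_force: 0.0
[0.43206017 0.2348735  0.19921127]
[315.53714755 221.02141872]
  circ [315.5 220.9] 28.45 28.69754899620982 [0.4309 0.2351 0.0255]
  circ [318.1 201.6] 27.75 28.69754899620982 [0.4282 0.2554 0.0255]
```

View pics/b1.png

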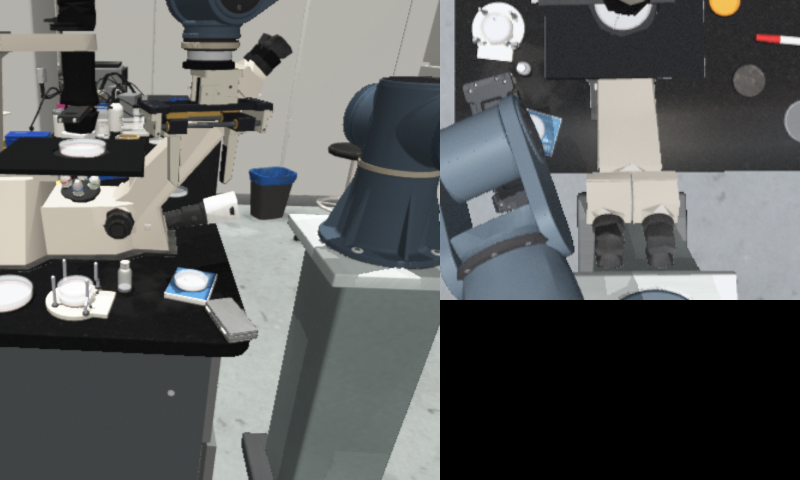

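The side and top views show a lateral gap between arm and eyepieces (arm edge about 570, scope from about 590 in the top crop). The dish is directly under the tool. Descending.

```bash
python3 -m jog '[{"offset":[0,-0.001,0.02],"twist":0,"claw":-0.6},{"offset":[0,0,0.03],"twist":0,"claw":-0.6},{"offset":[0,0,0.03],"twist":0,"claw":-0.6},{"offset":[0,0,0.03],"twist":0,"claw":-0.6},{"offset":[0,0,0.03],"twist":0,"claw":-0.6},{"offset":[0,0,0.02],"twist":0,"claw":-0.6},{"offset":[0,0,0],"twist":0,"claw":-0.6},{"offset":[0,0,0],"twist":0,"claw":-0.6}]' && python3 - <<'E'
from rig import *
from h import *
a=snapshot("wrist"); print(get_obs()["tcp_pos"])
p=(.431,.235,.0255); uv=proj(a,p); print(uv); circ(a,int(uv[0]),int(uv[1]),p[2],.06,75)
E
```

```text
time: 18.03
tcp_pos: [0.4305, 0.2344, 0.039]
ee_rot: [[-0.26, 0.966, -0.002], [0.966, 0.26, -0.001], [-0.0, -0.002, -1.0]]
wrist_force: [0.7, -0.1, 0.5]
opening: 0.801
gripper_force: 0.0
[0.43115597 0.2346847  0.04016498]
[315.99202717 277.37368195]
  circ [316.8 277.8] 51.7125 51.70335464816987 [0.4315 0.2349 0.0255]
  circ [319.2 276. ] 51.425 51.70335464816987 [0.4326 0.2363 0.0255]
```

Aligned. Lowering 0.024 to TCP z of about 0.016 and gripping.

```bash
python3 -m jog '[{"offset":[0,0,0.01],"twist":0,"claw":-0.6},{"offset":[0,0,0.009],"twist":0,"claw":-0.6},{"offset":[0,0,0.004],"twist":0,"claw":-0.6},{"offset":[0,0,0],"twist":0,"claw":-0.6},{"offset":[0,0,0],"twist":0,"claw":1},{"offset":[0,0,0],"twist":0,"claw":1},{"offset":[0,0,0],"twist":0,"claw":1},{"offset":[0,0,0],"twist":0,"claw":1},{"offset":[0,0,0],"twist":0,"claw":1},{"offset":[0,0,0],"twist":0,"claw":1},{"offset":[0,0,0],"twist":0,"claw":1}]'
```

```text
time: 19.0
tcp_pos: [0.4307, 0.2345, 0.017]
ee_rot: [[-0.26, 0.966, 0.0], [0.966, 0.26, 0.0], [0.0, 0.001, -1.0]]
wrist_force: [0.2, -0.7, 3.8]
opening: 0.636
gripper_force: 30.0
```

```bash
python3 -m jog '[{"offset":[0,0,-0.015],"twist":0,"claw":1},{"offset":[0,0,-0.035],"twist":0,"claw":1},{"offset":[0,0,-0.04],"twist":0,"claw":1},{"offset":[0,0,-0.04],"twist":0,"claw":1},{"offset":[0.001,0.02,0],"twist":0,"claw":1},{"offset":[0.001,0.034,0],"twist":0,"claw":1},{"offset":[0.001,0.034,0],"twist":0,"claw":1},{"offset":[0.002,0.034,0],"twist":0,"claw":1},{"offset":[0.001,0.034,0],"twist":0,"claw":1},{"offset":[0.001,0.032,0],"twist":0,"claw":1},{"offset":[0.001,0.02,0],"twist":0,"claw":1},{"offset":[0,0,0],"twist":0,"claw":1}]' && python3 -m jog '[{"offset":[0,0,0],"twist":0.09,"claw":1},{"offset":[0,0,0],"twist":0.1,"claw":1},{"offset":[0,0,0],"twist":0.1,"claw":1},{"offset":[0,0,0],"twist":0.084,"claw":1},{"offset":[0,0,0],"twist":0,"claw":1},{"offset":[0,0,0],"twist":0,"claw":1}]'; python3 chk.py f3
```

```text
time: 20.0
tcp_pos: [0.6317, 0.2967, 0.1457]
ee_rot: [[-0.259, 0.966, 0.001], [0.966, 0.259, 0.0], [0.0, 0.001, -1.0]]
wrist_force: [0.6, 0.2, -0.3]
opening: 0.638
gripper_force: 30.0
time: 20.5
tcp_pos: [0.6287, 0.2962, 0.1466]
ee_rot: [[0.108, 0.994, -0.001], [0.994, -0.108, -0.0], [-0.0, -0.0, -1.0]]
wrist_force: [0.4, 0.4, -0.4]
opening: 0.638
gripper_force: 30.0
tcp [0.6287 0.2962 0.1466] yaw -6.2
tcp pix [315. 292.]
  circ [313.1 225.4] 57.8875 57.29904441742727 [0.6317 0.3317 0.1526]
  circ [313.8 227.1] 57.175 57.29904441742727 [0.6319 0.3308 0.1526]
```

View pics/f3.png

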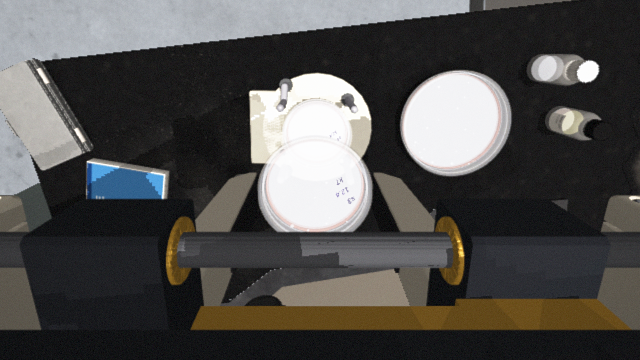

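Dish 3 is held at crop (315,187), on the finger line and aligned with the stack. Descending.

```bash
python3 -m jog '[{"offset":[0,0.001,0.01],"twist":0,"claw":1},{"offset":[0,0,0.02],"twist":0,"claw":1},{"offset":[0,0,0.02],"twist":0,"claw":1},{"offset":[0,0,0.02],"twist":0,"claw":1},{"offset":[0,0,0.015],"twist":0,"claw":1},{"offset":[0,0,0.0085],"twist":0,"claw":1},{"offset":[0,0,0],"twist":0,"claw":1},{"offset":[0,0,0],"twist":0,"claw":1}]' && python3 -m jog '[{"offset":[0,0,0.002],"twist":0,"claw":1},{"offset":[0,0,0.002],"twist":0,"claw":1},{"offset":[0,0,0],"twist":0,"claw":1}]' && python3 -m jog '[{"offset":[0,0,0.001],"twist":0,"claw":1},{"offset":[0,0,0.0005],"twist":0,"claw":1},{"offset":[0,0,0],"twist":0,"claw":1}]'
```

```text
time: 21.22
tcp_pos: [0.6304, 0.2962, 0.0534]
ee_rot: [[0.11, 0.994, 0.0], [0.994, -0.11, 0.0], [0.0, 0.0, -1.0]]
wrist_force: [-0.4, -0.8, 0.4]
opening: 0.634
gripper_force: 30.0
time: 21.47
tcp_pos: [0.6304, 0.2962, 0.0497]
ee_rot: [[0.111, 0.994, 0.001], [0.994, -0.111, 0.0], [0.0, 0.001, -1.0]]
wrist_force: [0.0, -0.0, -0.8]
opening: 0.641
gripper_force: 30.0
time: 21.72
tcp_pos: [0.6302, 0.2961, 0.0478]
ee_rot: [[0.111, 0.994, 0.0], [0.994, -0.111, 0.0], [0.0, 0.0, -1.0]]
wrist_force: [0.5, 0.5, 0.1]
opening: 0.639
gripper_force: 30.0
```

```bash
python3 -m jog '[{"offset":[0,0,0.001],"twist":0,"claw":1},{"offset":[0,0,0],"twist":0,"claw":1}]' && python3 -m jog '[{"offset":[0,0,0.001],"twist":0,"claw":1},{"offset":[0,0,0],"twist":0,"claw":1}]'
```

```text
time: 21.88
tcp_pos: [0.6302, 0.2961, 0.0467]
ee_rot: [[0.111, 0.994, -0.0], [0.994, -0.111, -0.0], [-0.0, -0.0, -1.0]]
wrist_force: [0.4, -0.7, -0.2]
opening: 0.638
gripper_force: 30.0
time: 22.05
tcp_pos: [0.6302, 0.2962, 0.0465]
ee_rot: [[0.111, 0.994, 0.0], [0.994, -0.111, -0.0], [-0.0, 0.0, -1.0]]
wrist_force: [-3.9, -1.7, 7.1]
opening: 0.641
gripper_force: 30.0
```

Contact at the expected height. Releasing and rising.

```bash
python3 -m jog '[{"offset":[0,0,0],"twist":0,"claw":-0.4},{"offset":[0,0,0],"twist":0,"claw":-0.6},{"offset":[0,0,0],"twist":0,"claw":-0.6},{"offset":[0,0,0],"twist":0,"claw":-0.6},{"offset":[0,0,-0.02],"twist":0,"claw":-0.6},{"offset":[0,0,-0.03],"twist":0,"claw":-0.6},{"offset":[0,0,-0.03],"twist":0,"claw":-0.6},{"offset":[0,0,-0.03],"twist":0,"claw":-0.6},{"offset":[0,0,-0.03],"twist":0,"claw":-0.6},{"offset":[0,0,-0.03],"twist":0,"claw":-0.6},{"offset":[0,0,0],"twist":0,"claw":-0.6},{"offset":[0,0,0],"twist":0,"claw":-0.6}]' && python3 - <<'E'
from rig import *
from h import *
a=snapshot("wrist"); b=snapshot("side")["img"]
o=np.zeros((480,800,3),np.uint8); o[:480,:400]=a["img"][:,120:520]; o[:400,400:800]=cv2.resize(b[250:340,235:325],(400,400),interpolation=cv2.INTER_CUBIC); cv2.imwrite("pics/r3.png",o)
u=proj(a,(.755,.288,.02)); circ(a,int(u[0]),int(u[1]),.02,.098,60)
E
```

```text
time: 23.05
tcp_pos: [0.6308, 0.2964, 0.2174]
ee_rot: [[0.111, 0.994, 0.003], [0.994, -0.111, 0.001], [0.001, 0.003, -1.0]]
wrist_force: [0.2, -0.4, -1.4]
opening: 0.798
gripper_force: 0.0
  circ [425.  211.2] 43.1125 44.09329245682649 [0.7536 0.2895 0.02  ]
  circ [426.5 212.1] 44.6375 44.09329245682649 [0.7552 0.2883 0.02  ]
```

View pics/r3.png

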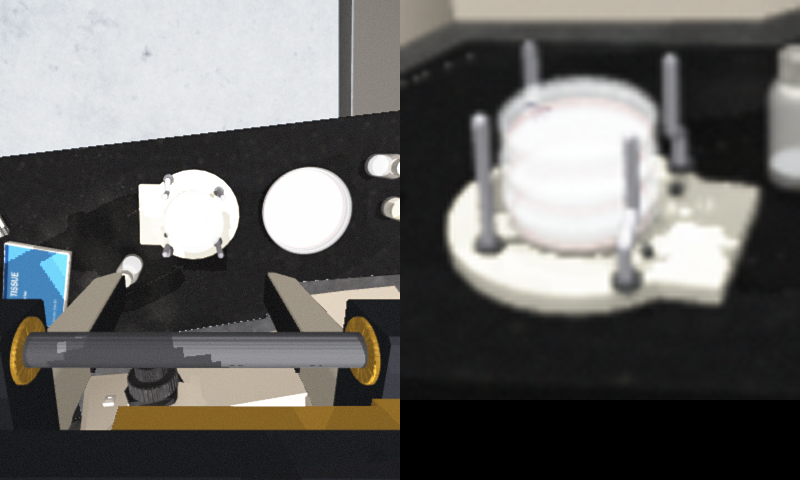

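The side crop shows three dishes stacked flat between the rods at (580,165). The large dish is still at (0.755, 0.288), and the gripper is clear and open. Handing in.

```bash
python3 -c "
from rig import *
print(hand_in())"
```

```text
the job is handed in; nothing more can be done
None
```

The three small dishes are stacked flat in the feeder in the order asked (bench lowest, case second, booklet on top), the large dish is where it was, the gripper is open and clear, and the job was handed in at about 23 s.

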